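# Draw the straightedge out of its case and lay it in the rest

### The arm

A 7-joint arm with a two-finger parallel gripper is mounted at the origin on a cart in front of the work surface, level with it; the furniture and walls round the work are solid. World frame = base frame: x ahead of the robot, y to its left, z up, the work surface at z = 0. Lengths are in m, angles in degrees, forces in N, time in s.
With the tool pointing down it reaches from about 0.425 to 0.875 m from the base axis. Payload 8.4 kg.
Tool frame: the origin (TCP) lies midway between the tips of the shut fingers; the grasp point (between the pads) lies 19 mm behind it; z points along the fingers, y is the direction in which the jaws open and shut (so a half turn about z gives the same grasp; the last joint's range is limited). The gripper opens to 87 mm and grips with 3 to 60 N. Pads are 19 mm wide; open, the fingers measure 117 mm over their backs; the gripper's body (75 mm by 190 mm) begins 51 mm behind the grasp point.
Start: joints at [-82.345, 19.091, 2.286, 83.961, -0.768, 76.965, -3.352], TCP at [0.15, 0.632, 0.223] pointing down, gripper open.
Joint ranges: [-147.57, 147.57], [-21.85, 119.76], [-74.77, 79.35], [14.55, 137.4], [-85.83, 265.84], [4.83, 119.75], [-152.11, 152.11]. Speed limits (degrees/s): [127.2, 127.2, 159.86, 159.86, 180, 180, 180].

### API

Orientations are given as a 3x3 rotation matrix whose columns are the frame's x, y, z axes.
In Python, from cell import r gives the robot as it stands. Calls block until the motion is done:
- r.goto(position, orientation): joint-space move of the TCP to a pose.
- r.movel(position, orientation=None, rate=0.15): straight line of the TCP; orientation=None keeps the orientation; rate is the mean speed in m/s.
- r.movej(angles): joint-space move.
- r.command_gripper(opening): finger opening in m; the grip force is fixed at half the most; returns when the fingers have stopped.
- r.sleep(seconds).
- r.solve_ik(position, orientation): joint angles nearest the present ones, or None.
- r.state(): the state.
- r.read_camera(name): name is "side" or "top"; returns a dict with "img" (480x640x3 uint8, red, green, blue), "fx", "fy", "cx", "cy" (pixels), "R" (3x3) and "t" (3): a world point X has camera coordinates R X + t. Camera axes: x right, y down, z forward; pixel columns grow to the right and rows downward; lengths in m; the calibration is good to about 2 mm. A picture is of the moment at which its call begins. There is no depth.
A pose or a line that the arm cannot do raises r.PlanningError and nothing moves.
- r.job_done(): hands the job in, once; it reports no verdict.
The state is a dict: "time": time; "joint_positions": joint angles; "joint_vel": joint speeds; "effort": joint torques, N m; "tool_pos": TCP position; "tool_rot": TCP orientation; "contact_force": force on the tool from outside, world axes, zero at the start; "ft_torque": the same for the moment, N m; "finger_gap": finger opening in m.
Only numpy, scipy, OpenCV 4.12 (cv2) and the standard library are available. Lean on these libraries where they do the work, as an engineer would, in place of code of your own. Each camera call takes 0.05 s, during which the arm holds its last target.

### The job

First take the stone tooth model off the straightedge and stand it upright on the bare bench, clear of the case and the rest. Then lift the front end of the straightedge over the lip of its case, draw it out endwise from under the hood, lay it flat on the bare bench and let go, take it again by its middle and lay it gently in the rest: graduated face up, down in both channels and centred lengthwise. Leave the other things on the bench where they are.

Things in the scene. Friction and masses are not known exactly. Their poses are not given: they have to be found in the camera images.
- straightedge: Loose aluminium straightedge, a bar 20 (x) x 200 (y) x 16 (z) mm, 0.13 to 0.25 kg, graduations on its top face. Origin: centre of its underside; y runs along it to the front end, z up. It starts on the floor of the storage case, under the stone model, with about 4 mm of play at each end and 3 mm at each side; its front 80 mm is not under the hood.
- bar_front (a point): Middle of the lower edge of the straightedge's front end (y = +100 mm on the bar).
- bar_rear (a point): Middle of the lower edge of the straightedge's rear end (y = -100 mm on the bar). The bench (top z = 0, front edge at x = 0.45 m) is bare between the case and the rest's near side and for 150 mm beyond the hooded half of the case (away from the robot); the bar may be laid down in front of the rest.
- storage_case: Grey case fixed to the bench, 50 (x) x 226 (y) x 39 (z) mm. Origin: centre of its underside; y lengthwise, toward the open front. Floor plate 50 mm wide, top at z = 6. A fixed hood covers y = -110 to +20: roof underside z = 34, top z = 39, walls inside at x = -13 and 13 (outside 18), rear wall inside at y = -104. The front has a fixed lip (lip_top).
- lip_top (a point): Middle of the top of the case's lip (case x = 0, y = 108, z = 20 mm). The lip is 40 mm wide, y = 104 to 112, 14 mm above the case floor, 2 mm lower than the bar's top.
- hood_edge (a point): Middle of the lower front edge of the hood's roof (case x = 0, y = 20, z = 34 mm). Lifted level, the bar meets the roof after 12 mm, too soon to clear the lip. With its rear end on the floor its front can rise about 20 mm (5.7 degrees) before the bar meets this edge; it clears the lip from 14 mm (4.1 degrees). Drawn along its own slope at a tilt between, it passes both.
- rest_stand: Dark steel rest fixed to the bench: base plate 60 (x) x 220 (y) x 6 (z) mm with two open-topped channels in line along y, at y = 45 to 105 and -105 to -45. Origin: centre of its underside. Channel floors z = 30, side cheeks up to z = 42, 27 mm apart inside, 39 outside. The 90 mm between them is open, so the bar can only be held by its middle there; either end may go either way.
- stone_model: Loose stone (plaster) tooth model, 39 (x) x 74 (y) x 35 (z) mm, flat underside, yellowish stone, 0.11 to 0.18 kg. Its plain base, the lower 19 mm, is the part to hold. Origin: centre of its underside, z up. At the start it stands on the uncovered front of the straightedge, its length along the bar. It can be held across its 39 mm width.
- powder_jar: Bystander: jar with blue screw cap, 42 mm across, 58 mm high; origin centre of its underside.
- wax_block: Bystander: wax block 36 x 60 x 16 mm; origin centre of its underside.
- tape_roll: Bystander: roll of masking tape, 100 mm across, 25 mm high, lying flat; origin centre of its underside. Overhead at this right-hand side hangs a fixed lamp: round head 122 mm across at about x 0.365, y -0.40, z 0.56 m, its 100 mm wide boom running back from x = 0.43 m at z = 0.63 to 0.72 m: keep a raised wrist clear of both (draw in before swinging past).
- screwdriver: Bystander: small screwdriver 132 mm long, 14 mm thick, lying along its y; origin centre of its underside.
- glue_bottle: Bystander: slim white bottle with a nozzle, 41 mm across, 126 mm high; origin centre of its underside.
There are look-alikes about, which are no part of the job. What is shaped like the stone_model but green is not meant.

How it is judged:
By the outcome, as a careful person would: the job done as asked, in the order asked, and still so for the second after the job is handed in, with the robot touching nothing.
It also fails if it takes over 72 s, if anything falls off the work surface, if the arm or the gripper's body presses on something with over 40 N, if the wrist force passes 120 N, or if a joint passes its speed limit or range.

## Working session

There is one attempt and no reset: what is moved stays moved. The work goes in short steps, each a Python script; the robot and the scene stay as the last script left them, time stands still between calls to the robot, and variables do not carry over. Pictures are saved under pics/ and viewed, and the job is handed in when it is done.

```bash
mkdir -p pics; ls; python3 - <<'E'
from cell import r
import cv2,numpy as np
for n in("side","top"):
    c=r.read_camera(n); cv2.imwrite(f"pics/{n}0.png",c["img"][:,:,::-1])
    print(n,c["fx"],c["cx"],c["cy"],np.round(c["R"],3).tolist(),np.round(c["t"],3), -np.array(c["R"]).T@c["t"])
s=r.state();print(s["time"],s["finger_gap"],np.round(s["tool_rot"],3).tolist(),s["contact_force"])
E
```

```text
pics
side 487.67634137388006 313.1143938075799 237.53458588435186 [[0.845, -0.535, 0.013], [-0.358, -0.584, -0.729], [0.397, 0.611, -0.685]] [-0.565  0.238  1.019] [ 0.15760106 -0.78515837  0.87843672]
top 476.0470293846586 320.2769722161313 246.96980558420387 [[0.024, -1.0, -0.001], [-0.991, -0.024, -0.131], [0.131, 0.004, -0.991]] [-0.036  0.662  1.137] [ 0.50771937 -0.0246087   1.21401495]
0.1 0.0866623508953432 [[-0.973, 0.231, -0.0], [0.231, 0.973, -0.001], [-0.0, -0.001, -1.0]] [-0.24586185 -0.06625654 -0.37161456]
```

View pics/top0.png

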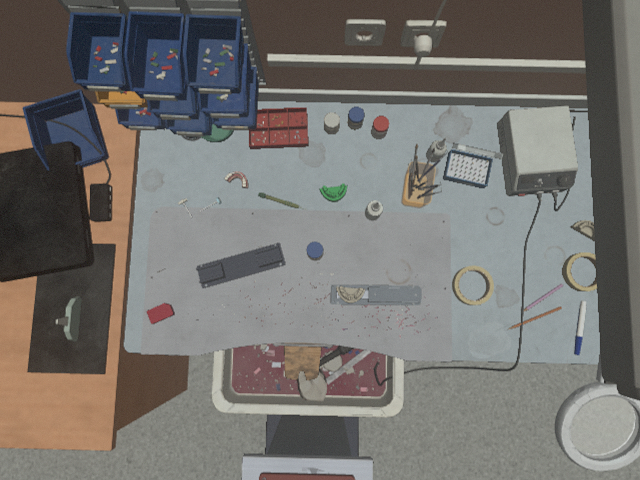

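View pics/side0.png

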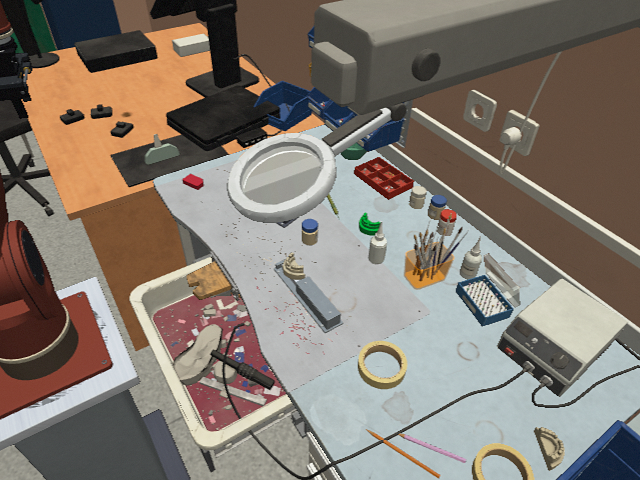

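```bash
python3 - <<'E'
import cv2
a=cv2.imread("pics/top0.png");b=cv2.imread("pics/side0.png")
cv2.imwrite("pics/c1.png",cv2.resize(a[265:325,315:435],None,fx=6,fy=6,interpolation=2))
cv2.imwrite("pics/c2.png",cv2.resize(a[230:300,185:335],None,fx=5,fy=5,interpolation=2))
cv2.imwrite("pics/c3.png",cv2.resize(b[210:350,240:400],None,fx=4,fy=4,interpolation=2))
E
```

```text
(no output)
```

View pics/c1.png

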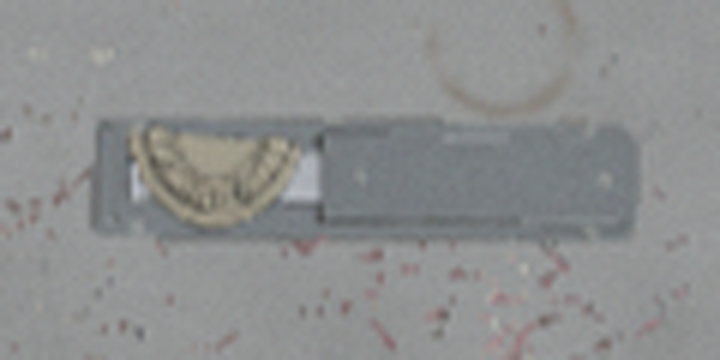

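View pics/c2.png

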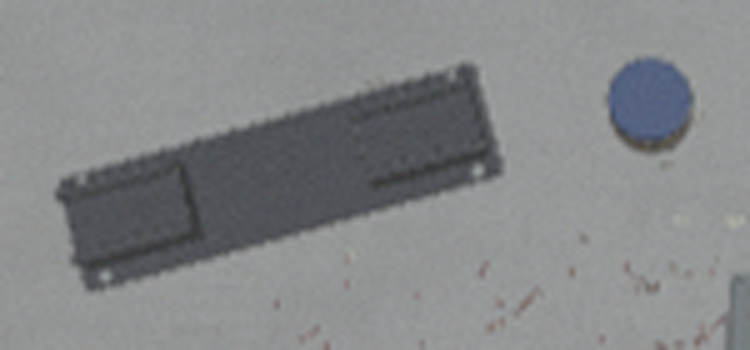

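View pics/c3.png

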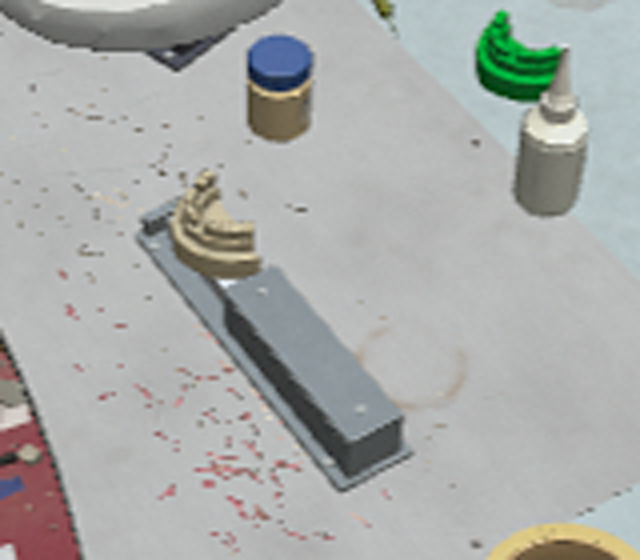

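```bash
cat > h.py <<'E'
import cv2,numpy as np
def ray(c,px,z):
    px=np.atleast_2d(np.asarray(px,float)); R=np.array(c["R"]);t=np.array(c["t"])
    d=np.c_[(px[:,0]-c["cx"])/c["fx"],(px[:,1]-c["cy"])/c["fy"],np.ones(len(px))]@R
    o=-R.T@t
    return (o+d*((z-o[2])/d[:,2])[:,None])
def proj(c,X):
    X=np.atleast_2d(X)@np.array(c["R"]).T+np.array(c["t"])
    return np.c_[c["fx"]*X[:,0]/X[:,2]+c["cx"],c["fy"]*X[:,1]/X[:,2]+c["cy"]]
E
python3 - <<'E'
from cell import r
from h import *
c=r.read_camera("top");im=c["img"].astype(int);cv2.imwrite("pics/top1.png",c["img"][:,:,::-1])
R,G,B=im[...,0],im[...,1],im[...,2]
print("bench",im[260,380],"case",im[295,400],"rest",im[265,240],"model",im[290,352], "bar",im[294,365],im[220,100])
def rect(m,z,roi,name):
    k=np.zeros(m.shape,np.uint8);x0,y0,x1,y1=roi;k[y0:y1,x0:x1]=m[y0:y1,x0:x1]*255
    k=cv2.morphologyEx(k,cv2.MORPH_OPEN,np.ones((3,3)))
    cs,_=cv2.findContours(k,0,cv2.CHAIN_APPROX_NONE);q=max(cs,key=cv2.contourArea)[:,0,:]
    P=ray(c,q,z)[:,:2]; (cc,s,a)=cv2.minAreaRect((P*1000).astype(np.float32));print(name,np.round(cc,1),np.round(s,1),round(a,2),np.round(cv2.boxPoints((cc,s,a)),0).tolist())
    return k
a=rect((B-R>8)|(B<100),0.006,(320,270,435,320),"case")
b=rect(R<95,0.006,(185,230,300,300),"rest")
m=rect((R-B>18),0.04,(325,275,380,315),"model")
cv2.imwrite("pics/m.png",a|b|m)
h=np.array([(82,182),(455,75),(478,172),(107,277)])/5+[185,230]-.5*.8
P=ray(c,h,.006);print(np.round(P,4),P.mean(0))
E
```

```text
bench [150 151 153] case [124 128 132] rest [83 83 89] model [158 153 137] bar [166 173 178] [38 35 33]
case [ 548.8 -135.7] [17.7 10.1] 0.64 [[540.0, -131.0], [540.0, -141.0], [558.0, -141.0], [558.0, -131.0]]
rest [615.7 182.2] [ 58.6 219.2] 17.42 [[555.0, 278.0], [621.0, 69.0], [676.0, 86.0], [611.0, 296.0]]
model [556.6 -96.9] [ 7.3 22.2] 1.38 [[553.0, -86.0], [553.0, -108.0], [561.0, -108.0], [560.0, -86.0]]
[[0.611  0.2826 0.006 ]
 [0.6706 0.0947 0.006 ]
 [0.621  0.0812 0.006 ]
 [0.5631 0.2672 0.006 ]] [0.61642886 0.18142222 0.006     ]
```

View pics/m.png

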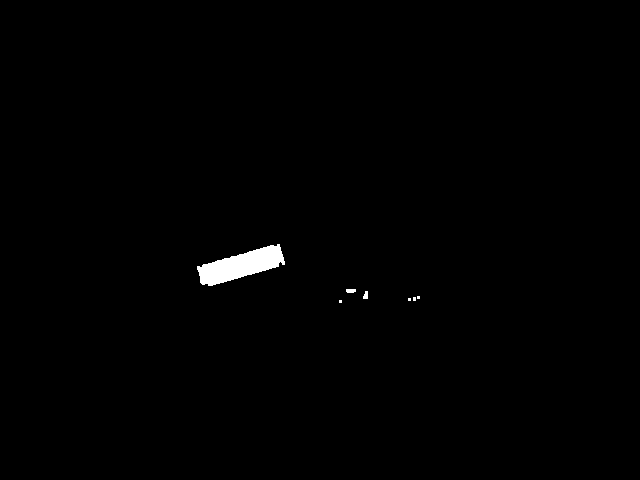

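```bash
python3 - <<'E'
from cell import r
from h import *
c=r.read_camera("top");im=cv2.GaussianBlur(c["img"],(3,3),0).astype(int)
R,G,B=im[...,0],im[...,1],im[...,2]
def rect(m,z,roi,name):
    k=np.zeros(m.shape,np.uint8);x0,y0,x1,y1=roi;k[y0:y1,x0:x1]=m[y0:y1,x0:x1]*255
    k=cv2.morphologyEx(k,cv2.MORPH_OPEN,np.ones((3,3)))
    k=cv2.morphologyEx(k,cv2.MORPH_CLOSE,np.ones((5,5)))
    cs,_=cv2.findContours(k,0,cv2.CHAIN_APPROX_NONE);q=max(cs,key=cv2.contourArea)[:,0,:]
    P=ray(c,q,z)[:,:2]; (cc,s,a)=cv2.minAreaRect((P*1000).astype(np.float32));print(name,q.min(0),q.max(0),np.round(cc,1),np.round(s,1),round(a,2),np.round(cv2.boxPoints((cc,s,a)),0).tolist())
    return k
a=rect((R<137)|(R-B>8),0.006,(322,275,432,312),"case")
m=rect((R-B>8),0.041,(325,275,380,315),"model")
b=rect((R>150)&(B-R>5),0.022,(330,285,372,304),"bar")
cv2.imwrite("pics/m2.png",cv2.resize(np.vstack([x[265:325,315:435] for x in (a,m,b)]),None,fx=3,fy=3))
for n,p,z in [("plate FL corner(+x)",(99,122),.006),("plate front -x",(95,232),.006),("hood front +x",(321,128),.039),("hood front -x",(321,221),.039),("rear +x hood",(640,140),.006),("rear",(632,238),.006)]:
    print(n,np.round(ray(c,np.array(p)/6+[315,265]-.42,z),4))
cs=r.read_camera("side");cv2.imwrite("pics/side1.png",cs["img"][:,:,::-1])
for n,p,z in [("plate front -x",(137,238),.006),("rear -x",(343,490),.006),("rear +x",(412,455),.006),("hood rear -x top",(346,444),.039),("hood rear +x",(405,417),.039),("lip out -x top",(140,220),.02),("model arch corner low +x",(262,272),.022)]:
    print(n,np.round(ray(cs,np.array(p)/4+[240,210]-.4,z),4))
E
```

```text
case [329 284] [421 306] [ 548.3 -161.2] [ 55.3 232.8] 1.38 [[518.0, -45.0], [523.0, -278.0], [579.0, -277.0], [573.0, -44.0]]
model [337 287] [363 302] [546.2 -95.2] [64.4 35.9] 88.2 [[527.0, -127.0], [563.0, -128.0], [565.0, -64.0], [529.0, -62.0]]
bar [364 292] [367 297] [ 548.3 -135.5] [12.5  7.5] 0.64 [[542.0, -132.0], [542.0, -139.0], [555.0, -139.0], [555.0, -132.0]]
plate FL corner(+x) [[ 0.5709 -0.0496  0.006 ]]
plate front -x [[ 0.5248 -0.0488  0.006 ]]
hood front +x [[ 0.5689 -0.14    0.039 ]]
hood front -x [[ 0.531  -0.1404  0.039 ]]
rear +x hood [[ 0.5688 -0.2778  0.006 ]]
rear [[ 0.5277 -0.2743  0.006 ]]
plate front -x [[ 0.522  -0.0516  0.006 ]]
rear -x [[ 0.5264 -0.2734  0.006 ]]
rear +x [[ 0.5716 -0.2739  0.006 ]]
hood rear -x top [[ 0.5302 -0.2688  0.039 ]]
hood rear +x [[ 0.5671 -0.2706  0.039 ]]
lip out -x top [[ 0.5249 -0.0513  0.02  ]]
model arch corner low +x [[ 0.5647 -0.1277  0.022 ]]
```

View pics/m2.png

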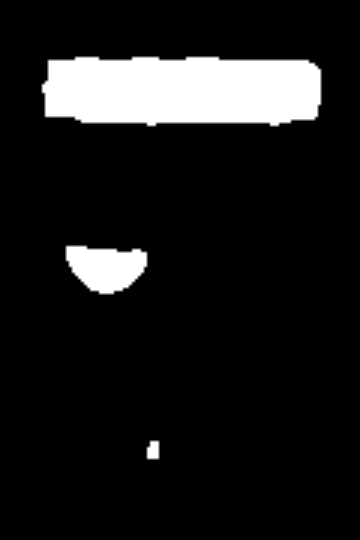

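```bash
cat >> h.py <<'E'
from scipy.spatial.transform import Rotation as Ro
def down(yaw=0,tilt=0):
    """tool for bar with yaw (deg, bar y axis=(-sin,cos)); jaws along bar x; tilt raises bar +y end"""
    Rb=(Ro.from_euler('z',yaw,degrees=True)*Ro.from_euler('x',tilt,degrees=True)).as_matrix()
    return np.c_[Rb[:,1],Rb[:,0],-Rb[:,2]], Rb
E
python3 - <<'E'
from cell import r
from h import *
c=r.read_camera("top")
print("time",r.state()["time"])
for n,p,z in[("jar",(315,250),.058),("bottle",(374,209),.12),("tape",(473,285),.025),("wax",(160,313),.016),("driver L",(260,195),.014),("driver R",(298,207),.014)]: print(n,np.round(ray(c,p,z),3))
g=cv2.cvtColor(c["img"],cv2.COLOR_RGB2GRAY).astype(float);g=cv2.GaussianBlur(g,(0,0),1)
up=[];lo=[]
for u in range(333,418):
    d=np.diff(g[:,u])
    a=278+np.argmin(d[278:291]); b=298+np.argmax(d[298:310])
    def sub(i):
        y0,y1,y2=abs(d[i-1]),abs(d[i]),abs(d[i+1]);den=y0-2*y1+y2;return i+.5+(.5*(y0-y2)/den if den else 0)
    up.append((u,sub(a)));lo.append((u,sub(b)))
for q,n in((up,"up +x"),(lo,"lo -x")):
    P=ray(c,q,.006)*1000; 
    vx,vy,x0,y0=cv2.fitLine(P[:,:2].astype(np.float32),cv2.DIST_HUBER,0,.1,.01).ravel()
    s=-vx/vy; print(n,"yaw",np.degrees(np.arctan(s)),"x at y=-160:",x0+(-160-y0)*vx/vy, "res",np.std(P[:,0]-(x0+(P[:,1]-y0)*vx/vy)))
q0=None
for n,p,R in[("model",(.546,-.096,.027),down(0)[0]),("place",(.645,-.22,.005),down(0)[0]),("bar",(.548,-.12,.009),down(1)[0]),("out",(.545,.11,.03),down(1,4.6)[0]),("rest",(.6155,.182,.02),down(17.5)[0])]:
    j=r.solve_ik(p,R);print(n,None if j is None else np.round(j,1))
E
```

```text
time 0.3
jar [[ 0.653 -0.007  0.058]]
bottle [[ 0.745 -0.144  0.12 ]]
tape [[ 0.578 -0.403  0.025]]
wax [[0.49  0.376 0.016]]
driver L [[0.798 0.139 0.014]]
driver R [[0.768 0.04  0.014]]
up +x yaw 0.43921965 x at y=-160: 574.7411 res 3.2955711085235766
lo -x yaw 1.2459332 x at y=-160: 523.31744 res 2.533896482159824
model [-35.2  25.7  49.4 111.  -24.   54.1  25.9]
place [-14.2  39.4  41.5  92.6 -29.3  59.3  36.1]
bar [-27.1  26.   42.5 110.5 -22.1  51.8  27.4]
out [-46.4  22.1  39.8 111.1 -23.3  53.3   6.5]
rest [-45.4  31.3  32.7  98.1 -19.7  56.4  12.1]
```

```bash
python3 - <<'E'
from cell import r
from h import *
T=lambda:round(r.state()["time"],2)
D=down(0.9)[0]
r.goto((.546,-.0955,.12),D);print(T())
r.movel((.546,-.0955,.027),rate=.12);print(T())
r.command_gripper(.025);s=r.state();print(T(),s["finger_gap"],s["contact_force"],s["tool_pos"])
r.movel((.546,-.0955,.09),rate=.12);s=r.state();print(T(),s["finger_gap"],s["contact_force"])
c=r.read_camera("top");cv2.imwrite("pics/t2.png",c["img"][:,:,::-1])
c=r.read_camera("side");cv2.imwrite("pics/s2.png",c["img"][150:390,200:520,::-1].repeat(2,0).repeat(2,1))
E
```

```text
3.23
4.16
5.05 0.03607209148050129 [-0.20722399 -0.02469772  0.15926694] [ 0.54600746 -0.09548     0.02699174]
5.72 0.03632649993265674 [-0.8063787   0.69077257 -1.98923082]
```

View pics/s2.png

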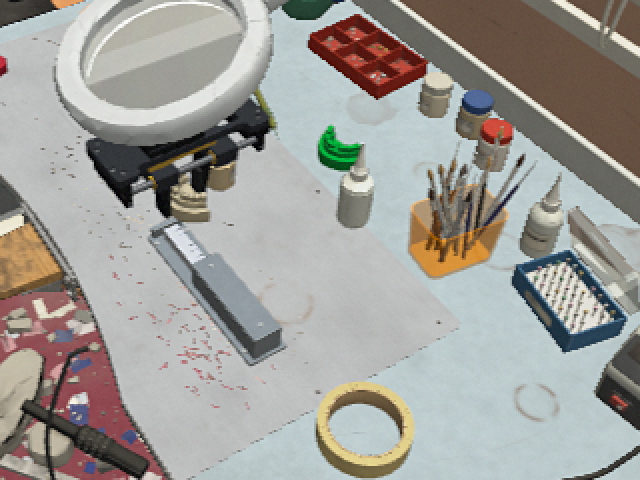

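```bash
python3 - <<'E'
from cell import r
from h import *
T=lambda:round(r.state()["time"],2)
D=down(0.9)[0]
r.movel((.645,-.225,.09),rate=.25);print(T())
r.movel((.645,-.225,.015),rate=.15)
z=.015
while z>.004:
    z-=.002;r.movel((.645,-.225,z),rate=.05);f=r.state()["contact_force"];print(round(z,4),np.round(f,2))
    if f[2]>1.5:break
r.command_gripper(.07);print(T())
r.movel((.645,-.225,.08),rate=.25)
r.movel((.60,-.02,.2),rate=.4);print(T())
for n in("top","side"):
    c=r.read_camera(n);cv2.imwrite(f"pics/{n}3.png",c["img"][:,:,::-1])
print(r.state()["contact_force"])
a=cv2.imread("pics/top3.png");b=cv2.imread("pics/side3.png")
cv2.imwrite("pics/c4.png",np.vstack([cv2.resize(a[230:320,315:435],(720,540),interpolation=2)]))
cv2.imwrite("pics/c5.png",cv2.resize(b[220:350,250:400],(692,600),interpolation=2))
E
```

```text
6.62
0.013 [ 0.34  0.24 -1.31]
0.011 [-0.64 -0.16 -0.71]
0.009 [-0.07 -0.42 -1.41]
0.007 [-0.56 -0.3  -1.12]
0.005 [ 0.58 -0.7  -0.59]
0.003 [-5.63  2.99 15.63]
9.63
10.85
[-0.59205752 -1.65908059  0.1178643 ]
```

View pics/c4.png

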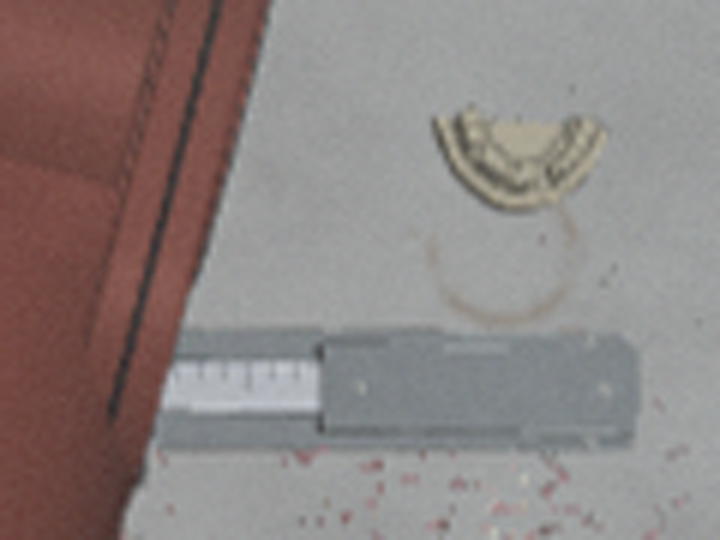

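View pics/c5.png

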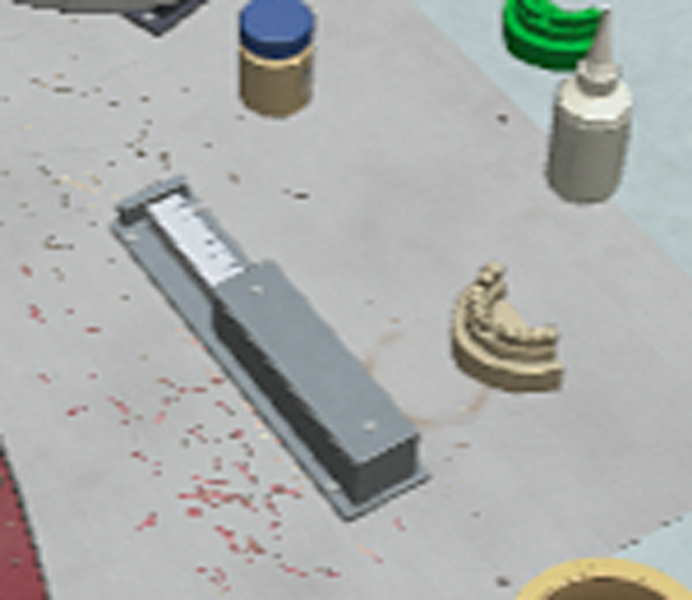

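```bash
python3 - <<'E'
from cell import r
from h import *
ct=r.read_camera("top");cs=r.read_camera("side")
def line(c,img,pts,z,n):
    P=ray(c,pts,z)*1000;vx,vy,x0,y0=cv2.fitLine(P[:,:2].astype(np.float32),cv2.DIST_HUBER,0,.1,.01).ravel()
    print(n,"yaw",round(float(np.degrees(np.arctan(-vx/vy))),2),"x@-120",round(float(x0+(-120-y0)*vx/vy),1),"std",np.std(P[:,0]-(x0+(P[:,1]-y0)*vx/vy)).round(2),len(P))
for c,n,roi in((ct,"top",(340,285,369,302)),(cs,"side",(278,260,306,284))):
    im=c["img"].astype(int);x0,y0,x1,y1=roi
    m=np.zeros(im.shape[:2],np.uint8);m[y0:y1,x0:x1]=(im[y0:y1,x0:x1].min(2)>152)*255
    q=max(cv2.findContours(m,0,cv2.CHAIN_APPROX_NONE)[0],key=cv2.contourArea)[:,0]
    P=ray(c,q,.022)*1000;b=cv2.minAreaRect(P[:,:2].astype(np.float32))
    print(n,np.round(b[0],1),np.round(b[1],1),round(b[2],2),np.round(cv2.boxPoints(b),1).tolist())
g=cv2.GaussianBlur(cv2.cvtColor(ct["img"],cv2.COLOR_RGB2GRAY).astype(float),(0,0),.8)
up=[];lo=[]
def sub(d,i):
    a,b,cc=abs(d[i-1]),abs(d[i]),abs(d[i+1]);return i+.5+.5*(a-cc)/(a-2*b+cc)
for u in range(345,367):
    d=np.diff(g[:,u]);up.append((u,sub(d,287+np.argmax(d[287:293]))));lo.append((u,sub(d,294+np.argmin(d[294:302]))))
line(ct,0,up,.022,"bar+x");line(ct,0,lo,.022,"bar-x")
p=lambda a:np.array(a)/4.613+[250,220]-.4
print("side front",ray(cs,[p((148,207)),p((180,195))],.022),"lip",ray(cs,[p((118,212)),p((188,182))],.02),"hood rear/front top",ray(cs,[p((272,262)),p((213,294)),p((417,436)),p((355,467))],.039))
E
```

```text
top [ 548.9 -109.3] [19.9 60. ] 1.38 [[538.2999877929688, -79.5999984741211], [539.7000122070312, -139.60000610351562], [559.5999755859375, -139.10000610351562], [558.0999755859375, -79.0999984741211]]
side [566.3 -93.5] [57.1 66.2] 0.48 [[537.5, -60.70000076293945], [538.0999755859375, -126.80000305175781], [595.2000122070312, -126.4000015258789], [594.5999755859375, -60.20000076293945]]
bar+x yaw 2.39 x@-120 559.7 std 0.18 22
bar-x yaw 2.49 x@-120 539.3 std 0.45 22
side front [[ 0.53884753 -0.06161473  0.022     ]
 [ 0.55752669 -0.06286492  0.022     ]] lip [[ 0.52456417 -0.05482876  0.02      ]
 [ 0.56691059 -0.05512242  0.02      ]] hood rear/front top [[ 0.56540359 -0.14173028  0.039     ]
 [ 0.52925285 -0.14449621  0.039     ]
 [ 0.56516751 -0.27017746  0.039     ]
 [ 0.53063806 -0.26984955  0.039     ]]
```

```bash
cat >> h.py <<'E'
def tcp_for(bar_o,yaw,tilt,tb):
    D,Rb=down(yaw,tilt); return np.asarray(bar_o)+Rb@np.asarray(tb), D
YAW=1.2; C0=np.array([.5503,-.162,.006]); TB=np.array([0,.044,.003])
def piv(t,adv=0,lift=0):
    """bar pose pivoted about its rear bottom edge by t, advanced along slope"""
    R0=down(YAW,0)[1];R1=down(YAW,t)[1]; rear=C0+R0@[0,-.1,0]
    return rear+R1@[0,.1+adv,0]+[0,0,lift]
E
python3 - <<'E'
from cell import r
from h import *
T=lambda:round(r.state()["time"],2)
def S(n):
    s=r.state();print(n,T(),round(s["finger_gap"],4),np.round(s["contact_force"],1),np.round(s["ft_torque"],2))
p,D=tcp_for(C0,YAW,0,TB);print(p)
r.goto(p+[0,0,.08],D);r.command_gripper(.045);S("above")
r.movel(p+[0,0,.0005],D,rate=.08);S("down")
r.command_gripper(.012);S("grip")
for t in(2.3,4.6):
    q,D=tcp_for(piv(t,0,.0004),YAW,t,TB);r.movel(q,D,rate=.03);S(f"tilt{t}")
for n in("top","side"):
    c=r.read_camera(n);cv2.imwrite(f"pics/{n}4.png",c["img"][:,:,::-1])
b=cv2.imread("pics/side4.png")
cv2.imwrite("pics/c6.png",cv2.resize(b[220:350,250:400],(692,600),interpolation=2))
E
```

```text
[ 0.54937853 -0.11800965  0.009     ]
above 12.47 0.045 [0.5 0.6 0. ] [-0.1   0.04 -0.08]
down 13.61 0.0451 [ 0.1 -0.6  0.5] [-0.13  0.1   0.01]
grip 14.18 0.0194 [0.6 0.8 0.9] [-0.03  0.17 -0.09]
tilt2.3 14.52 0.0195 [-0.3 -0.6 -1.1] [-0.28  0.02 -0.04]
tilt4.6 14.86 0.0198 [-0.4 -0.2 -2.6] [-0.34 -0.   -0.04]
```

View pics/c6.png

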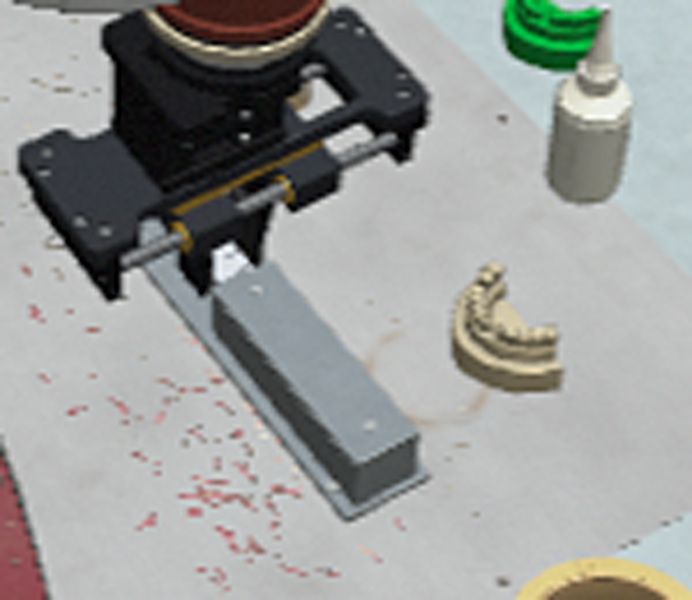

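```bash
python3 - <<'E'
from cell import r
from h import *
def S(n):
    s=r.state();print(n,round(s["time"],2),round(s["finger_gap"],4),np.round(s["contact_force"],1),np.round(s["ft_torque"],2))
t=4.6
for a in(.01,.03,.06,.1,.135):
    q,D=tcp_for(piv(t,a,.0004),YAW,t,TB);r.movel(q,D,rate=.06);S(a)
    if np.linalg.norm(r.state()["contact_force"])>12: print("STOP");break
for n in("top","side"):
    c=r.read_camera(n);cv2.imwrite(f"pics/{n}5.png",c["img"][:,:,::-1])
a=cv2.imread("pics/top5.png");b=cv2.imread("pics/side5.png")
cv2.imwrite("pics/c7.png",np.hstack([cv2.resize(a[230:330,235:435],(400,400)),cv2.resize(b[200:350,230:380],(400,400))]))
E
```

```text
0.01 15.28 0.0201 [ 0.4  0.6 -2.2] [-0.2   0.06 -0.03]
0.03 15.76 0.0199 [ 0.1  0.5 -1.8] [-0.12  0.05 -0.02]
0.06 16.41 0.0198 [-0.5 -0.7 -1.9] [-0.14  0.11 -0.03]
0.1 17.23 0.0199 [-0.3 -0.2 -2.3] [-0.13  0.11  0.06]
0.135 17.96 0.0194 [-0.4 -0.  -1.9] [-0.15  0.05 -0.  ]
```

View pics/c7.png

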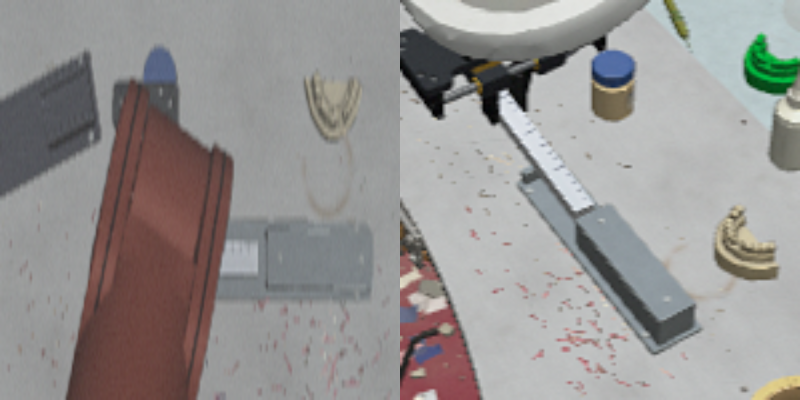

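```bash
cat >> h.py <<'E'
RC=np.array([.616,.182,0]); RY=17.5
LAY=RC+down(RY)[1]@[-.085,0,0]
E
python3 - <<'E'
from cell import r
from h import *
def S(n):
    s=r.state();print(n,round(s["time"],2),round(s["finger_gap"],4),np.round(s["contact_force"],1),np.round(s["ft_torque"],2))
t=4.6
q,D=tcp_for(piv(t,.17,.025),YAW,t,TB);r.movel(q,D,rate=.1);S("up")
q,D=tcp_for(piv(t,.25,.025),YAW,t,TB);r.movel(q,D,rate=.12);S("out")
q,D=tcp_for(LAY+[0,0,.04],RY,0,TB);r.movel(q,D,rate=.1);S("over")
for n in("top","side"):
    c=r.read_camera(n);cv2.imwrite(f"pics/{n}6.png",c["img"][:,:,::-1])
q,D=tcp_for(LAY+[0,0,.01],RY,0,TB);r.movel(q,D,rate=.1);S("low")
z=.01
while z>-.001:
    z-=.0015;q,D=tcp_for(LAY+[0,0,z],RY,0,TB);r.movel(q,D,rate=.03);S(round(z,4))
    if r.state()["contact_force"][2]>1: break
a=cv2.imread("pics/top6.png");b=cv2.imread("pics/side6.png")
cv2.imwrite("pics/c8.png",np.hstack([cv2.resize(a[200:350,185:335],(400,400)),cv2.resize(b[120:320,200:400],(400,400))]))
E
```

```text
up 18.65 0.0195 [ 0.4 -0.2 -1.6] [-0.19  0.07 -0.03]
out 19.47 0.02 [-1.   0.4 -2.7] [-0.15  0.02 -0.  ]
over 20.37 0.0194 [ 0.  -0.8 -1.3] [0.01 0.01 0.  ]
low 20.92 0.0198 [ 0.5 -0.7 -1.4] [0.05 0.02 0.03]
0.0085 21.17 0.0195 [-0.6  0.7 -2.5] [ 0.02  0.05 -0.01]
0.007 21.42 0.0197 [-0.2  0.6 -2.4] [ 0.05  0.03 -0.02]
0.0055 21.67 0.0197 [ 0.5 -0.1 -1.8] [0.03 0.04 0.05]
0.004 21.92 0.0196 [-0.5  1.  -2.1] [-0.    0.03  0.  ]
0.0025 22.17 0.0196 [ 0.3 -0.4 -2. ] [0.01 0.01 0.07]
0.001 22.42 0.0194 [-0.1 -0.1 -2. ] [0.02 0.04 0.02]
-0.0005 22.67 0.0197 [-3.5 -2.  10.2] [-0.36  1.09 -0.07]
```

View pics/c8.png

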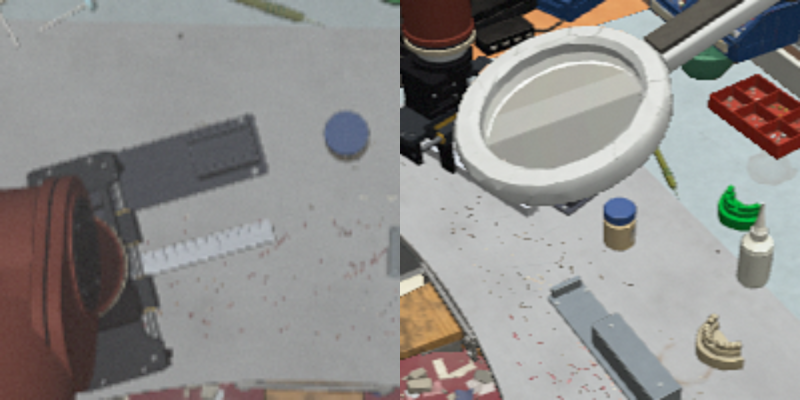

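```bash
python3 - <<'E'
from cell import r
from h import *
r.command_gripper(.04)
p=np.array(r.state()["tool_pos"]);r.movel(p+[0,0,.07],rate=.2)
r.movel((.50,-.12,.15),rate=.4)
c=r.read_camera("top");cv2.imwrite("pics/top7.png",c["img"][:,:,::-1]);print(r.state()["time"])
im=cv2.GaussianBlur(c["img"],(3,3),0).astype(int)
m=np.zeros(im.shape[:2],np.uint8);x0,y0,x1,y1=195,250,310,320
m[y0:y1,x0:x1]=(im[y0:y1,x0:x1].min(2)>168)*255
q=max(cv2.findContours(m,0,cv2.CHAIN_APPROX_NONE)[0],key=cv2.contourArea)[:,0]
b=cv2.minAreaRect((ray(c,q,.016)*1000)[:,:2].astype(np.float32));print("bar",b,"expect",LAY)
m[:]=0;m[230:300,185:300]=(im[230:300,185:300,0]<110)*255
q=max(cv2.findContours(m,0,cv2.CHAIN_APPROX_NONE)[0],key=cv2.contourArea)[:,0]
b=cv2.minAreaRect((ray(c,q,.006)*1000)[:,:2].astype(np.float32));print("rest",b)
a=c["img"][:,:,::-1]
cv2.imwrite("pics/c9.png",cv2.resize(a[235:325,190:310],(800,600),interpolation=2))
E
```

```text
24.875
bar ((534.5189819335938, 156.8500518798828), (15.669340133666992, 195.81732177734375), 16.915910720825195) expect [0.53493406 0.15644001 0.        ]
rest ((615.7872314453125, 182.22068786621094), (58.74576187133789, 219.24794006347656), 17.419368743896484)
```

View pics/c9.png

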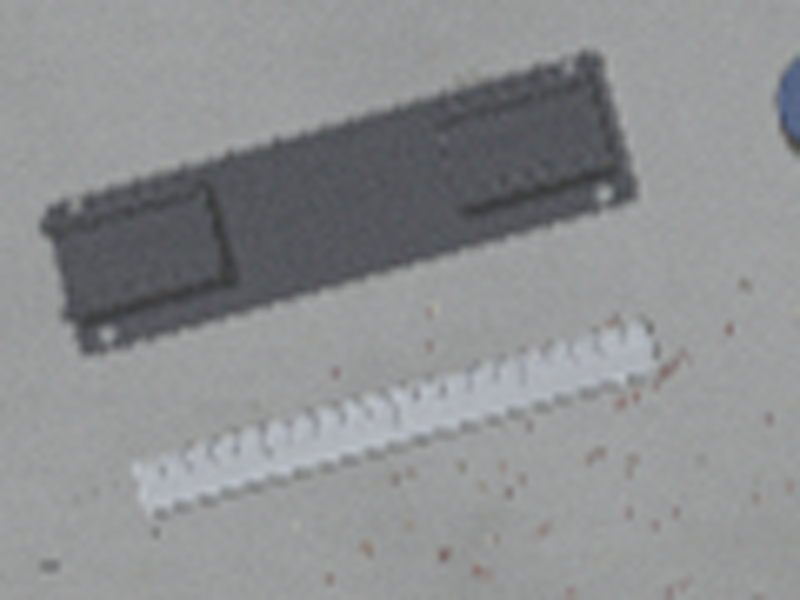

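```bash
python3 - <<'E'
from cell import r
from h import *
def S(n):
    s=r.state();print(n,round(s["time"],2),round(s["finger_gap"],4),np.round(s["contact_force"],1),np.round(s["ft_torque"],2))
B=np.array([.5347,.1567,0]);tb=np.array([0,0,.003]);Y=17.2
p,D=tcp_for(B,Y,0,tb)
r.goto(p+[0,0,.07],D);r.movel(p,D,rate=.1);S("down")
r.command_gripper(.012);S("grip")
r.movel(p+[0,0,.055],D,rate=.12);S("lift")
G=np.array([.6161,.1819,0])
q,D=tcp_for(G+[0,0,.055],RY,0,tb);r.movel(q,D,rate=.1);S("over")
c=r.read_camera("top");cv2.imwrite("pics/top8.png",c["img"][:,:,::-1])
cv2.imwrite("pics/c10.png",cv2.resize(c["img"][220:310,180:300,::-1],(800,600),interpolation=2))
E
```

```text
down 26.84 0.0403 [-0.2  0.4  0.3] [-0.09  0.07  0.03]
grip 27.35 0.0201 [-0.6 -0.1  3.6] [-0.04  0.24 -0.01]
lift 27.96 0.0196 [-0.4  0.8 -2.6] [-0.08  0.08  0.06]
over 28.96 0.0196 [-0.7 -0.5 -1.6] [-0.08  0.05  0.03]
```

View pics/c10.png

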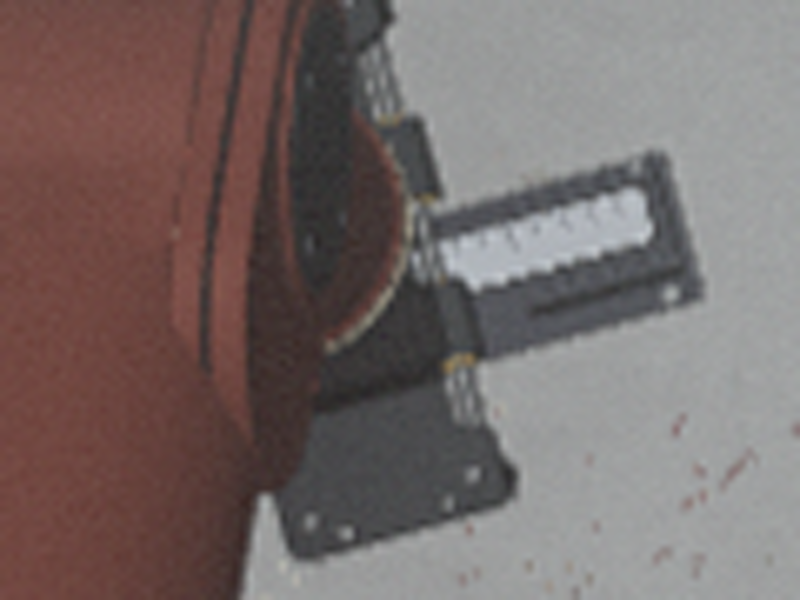

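```bash
python3 - <<'E'
from cell import r
from h import *
def S(n):
    s=r.state();print(n,round(s["time"],2),round(s["finger_gap"],4),np.round(s["contact_force"],1),np.round(s["ft_torque"],2))
G=np.array([.6161,.1819,0]);tb=np.array([0,0,.003])
c=r.read_camera("top");im=c["img"].astype(int)
Rb=down(RY)[1]
print("exp px in crop",((proj(c,[G+Rb@[x,-.1,.071] for x in(-.01,.01)])-[180,220]+.4)*6.667).round(0).tolist())
for z in(.04,.033):
    q,D=tcp_for(G+[0,0,z],RY,0,tb);r.movel(q,D,rate=.06);S(z)
while z>.0285:
    z-=.001;q,D=tcp_for(G+[0,0,z],RY,0,tb);r.movel(q,D,rate=.02);S(round(z,4))
    if r.state()["contact_force"][2]>1: break
E
```

```text
exp px in crop [[651.0, 236.0], [636.0, 183.0]]
0.04 29.46 0.0193 [ 0.5  0.2 -2.1] [-0.11  0.05 -0.04]
0.033 29.73 0.0196 [ 0.2 -0.3 -1.7] [-0.06 -0.01 -0.01]
0.032 29.98 0.0194 [ 0.3 -0.2 -2.3] [-0.06  0.03 -0.01]
0.031 30.23 0.02 [ 1.   0.2 -2.4] [-0.09  0.03 -0.02]
0.03 30.48 0.0198 [-0.8 -0.1  2.9] [-0.1   0.34  0.05]
```

```bash
python3 - <<'E'
from cell import r
from h import *
r.command_gripper(.04)
p=np.array(r.state()["tool_pos"]);r.movel(p+[0,0,.09],rate=.15)
r.movel((.50,-.10,.2),rate=.4)
c=r.read_camera("top");s=r.read_camera("side");print(r.state()["time"],r.state()["contact_force"])
cv2.imwrite("pics/top9.png",c["img"][:,:,::-1]);cv2.imwrite("pics/side9.png",s["img"][:,:,::-1])
im=cv2.GaussianBlur(c["img"],(3,3),0).astype(int)
m=np.zeros(im.shape[:2],np.uint8);x0,y0,x1,y1=190,235,300,295
m[y0:y1,x0:x1]=(im[y0:y1,x0:x1].min(2)>125)*255
m=cv2.morphologyEx(m,cv2.MORPH_OPEN,np.ones((2,2)))
R=down(RY)[1]
for q in cv2.findContours(m,0,cv2.CHAIN_APPROX_NONE)[0]:
    q=q[:,0]
    P=ray(c,q,.046)-[.6161,.1819,0]; L=P@R
    if len(q)>40: print(len(q),"rest-frame ext",L.min(0).round(4),L.max(0).round(4))
print("exp",proj(c,[[.6161,.1819,0]+R@[x,y,.046] for x in(-.01,.01) for y in(-.1,.1)]).round(1).tolist())
cv2.imwrite("pics/c11.png",cv2.resize(c["img"][225:315,180:300,::-1],(800,600),interpolation=2))
E
```

```text
32.9417 [1.44869164 0.57255348 0.19752629]
336 rest-frame ext [-0.1169 -0.1656  0.046 ] [0.0985 0.1299 0.046 ]
exp [[278.1, 256.1], [199.5, 278.6], [275.9, 248.4], [197.5, 270.8]]
```

View pics/c11.png

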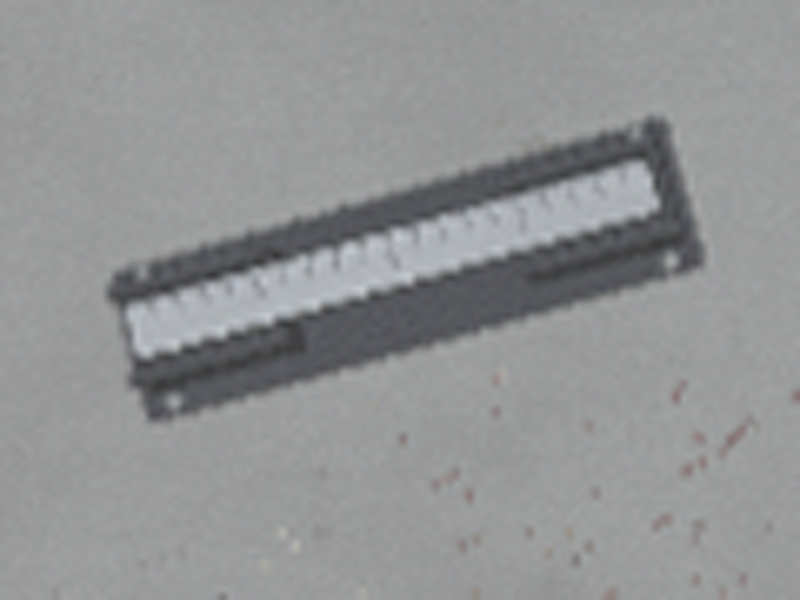

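View pics/side9.png

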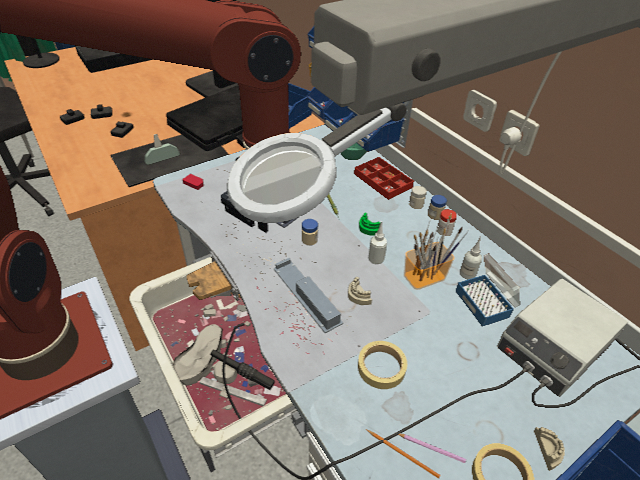

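```bash
python3 - <<'E'
from cell import r
from h import *
s=r.state();print(s["tool_pos"],np.abs(s["joint_vel"]).max(),s["finger_gap"],s["time"])
c=r.read_camera("top");cv2.imwrite("pics/top10.png",c["img"][:,:,::-1])
im=cv2.GaussianBlur(c["img"],(3,3),0).astype(int)
m=np.zeros(im.shape[:2],np.uint8);R=down(RY)[1]
poly=proj(c,[[.6161,.1819,0]+R@[x,y,.046] for x,y in((-.018,-.106),(.018,-.106),(.018,.106),(-.018,.106))])
cv2.fillPoly(m,[poly.round().astype(np.int32)],255);m&=((im.min(2)>128)*255).astype(np.uint8)
q=max(cv2.findContours(m,0,cv2.CHAIN_APPROX_NONE)[0],key=cv2.contourArea)[:,0]
b=cv2.minAreaRect((ray(c,q,.046)*1000)[:,:2].astype(np.float32));print(b)
E
```

```text
[ 0.5001599  -0.09827991  0.19930098] 0.31665626296439686 0.03996567639399207 32.9417
((619.6195068359375, 186.45404052734375), (36.13446044921875, 208.09523010253906), 19.527578353881836)
```

View pics/top10.png

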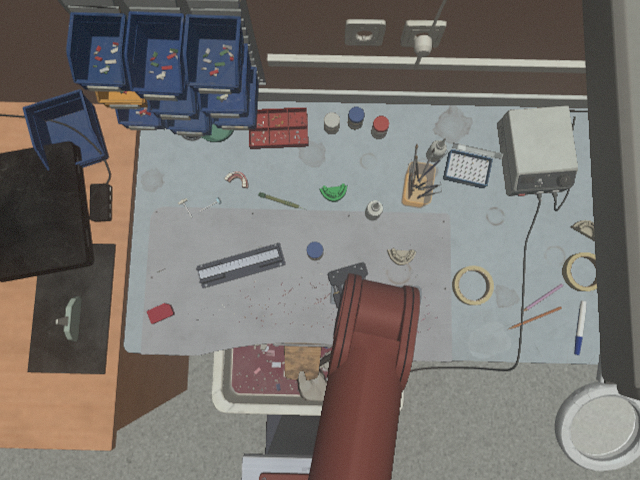

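```bash
python3 - <<'E'
from cell import r
from h import *
c=r.read_camera("top");s=r.read_camera("side");cv2.imwrite("pics/side11.png",s["img"][:,:,::-1])
im=c["img"].astype(int)
m=np.zeros(im.shape[:2],np.uint8);R=down(RY)[1]
poly=proj(c,[[.6161,.1819,0]+R@[x,y,.046] for x,y in((-.015,-.104),(.015,-.104),(.015,.104),(-.015,.104))])
cv2.fillPoly(m,[poly.round().astype(np.int32)],255);m&=((im.min(2)>145)*255).astype(np.uint8)
m=cv2.morphologyEx(m,cv2.MORPH_CLOSE,np.ones((3,3)))
q=max(cv2.findContours(m,0,cv2.CHAIN_APPROX_NONE)[0],key=cv2.contourArea)[:,0]
b=cv2.minAreaRect((ray(c,q,.046)*1000)[:,:2].astype(np.float32));print(b,r.state()["time"])
E
```

```text
((615.5308227539062, 184.55575561523438), (30.66783332824707, 206.94314575195312), 17.232799530029297) 33.0917
```

View pics/side11.png

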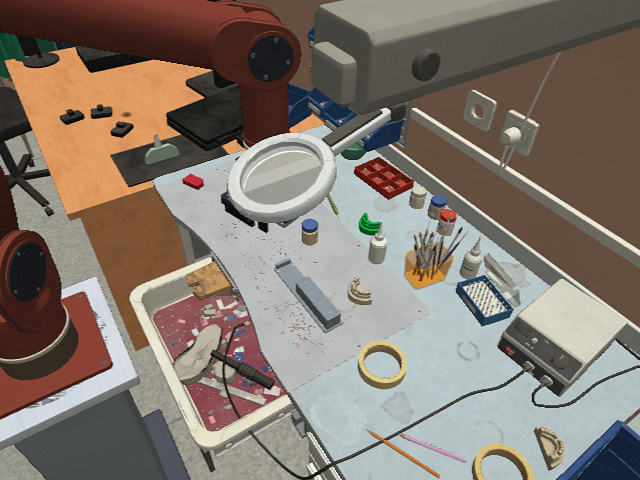

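```bash
python3 - <<'E'
from h import *
from cell import r
c=r.read_camera("top");g=cv2.cvtColor(c["img"],cv2.COLOR_RGB2GRAY).astype(np.float32);R=down(RY)[1]
def samp(x,y,z=.046):
    P=proj(c,np.array([[.6161,.1819,0]]*len(x))+np.c_[x,y,[z]*len(x)]@R.T).astype(np.float32)
    return cv2.remap(g,P[:,:1],P[:,1:],cv2.INTER_LINEAR).ravel()
y=np.arange(-.116,.117,.002);v=np.mean([samp(np.full(len(y),x),y) for x in(-.006,-.004,-.002)],0)
print([(int(a*1000),int(b)) for a,b in zip(y,v) if abs(a)>.088])
x=np.arange(-.024,.025,.002)
for yr in((-.09,-.06),(-.03,.03),(.06,.09)):
    v=np.mean([samp(x,np.full(len(x),t)) for t in np.linspace(*yr,8)],0);print(yr,[(int(round(a*1000)),int(b)) for a,b in zip(x,v)])
E
```

```text
[(-116, 159), (-114, 155), (-112, 121), (-110, 95), (-108, 79), (-106, 77), (-104, 84), (-102, 109), (-99, 154), (-97, 174), (-95, 177), (-93, 175), (-91, 176), (-89, 176), (88, 178), (90, 178), (92, 179), (94, 180), (96, 181), (98, 158), (100, 124), (102, 139), (104, 150), (106, 152), (108, 152), (110, 151), (112, 152), (114, 152), (116, 152)]
(-0.09, -0.06) [(-24, 73), (-22, 65), (-20, 72), (-18, 83), (-16, 86), (-14, 83), (-12, 93), (-10, 135), (-8, 168), (-6, 175), (-4, 175), (-2, 175), (0, 175), (2, 174), (4, 170), (6, 170), (8, 158), (10, 122), (12, 82), (14, 78), (16, 85), (18, 85), (20, 85), (22, 100), (24, 128)]
(-0.03, 0.03) [(-24, 87), (-22, 88), (-20, 88), (-18, 88), (-16, 88), (-14, 86), (-12, 104), (-10, 148), (-8, 183), (-6, 183), (-4, 180), (-2, 179), (0, 178), (2, 173), (4, 172), (6, 175), (8, 169), (10, 138), (12, 95), (14, 84), (16, 85), (18, 84), (20, 86), (22, 102), (24, 131)]
(0.06, 0.09) [(-24, 77), (-22, 66), (-20, 71), (-18, 82), (-16, 87), (-14, 83), (-12, 88), (-10, 132), (-8, 169), (-6, 182), (-4, 178), (-2, 177), (0, 177), (2, 176), (4, 174), (6, 170), (8, 161), (10, 129), (12, 84), (14, 76), (16, 86), (18, 90), (20, 91), (22, 103), (24, 128)]
```

```bash
python3 -c "
from cell import r
r.sleep(.3);s=r.state();print(s['time'],max(abs(v) for v in s['joint_vel']));r.job_done()"
```

```text
33.4417 0.19943778892109787
the job is handed in; nothing more can be done
```

I did the job in the order asked and handed it in at 33.4 s of the 72 s allowed.

- **Stone model:** I took the yellowish model off the bar. The green look-alike and the loose models elsewhere were left alone. The model now stands upright on the bare bench at about (0.645, -0.225), beyond the hooded half of the case. I set it down with about 16 N of contact, a bit firmly, and it stayed upright.
- **Straightedge:** I gripped the bar just in front of the hood, tilted it 4.6° about its rear end and drew it out along its slope. The forces during the draw stayed under 3 N, so it did not catch on the hood or lip. I laid it flat in front of the rest with about 10 N of contact, let go, then took it again by the middle and set it in the rest with about 3 N.

**Last checks:**
- **Height:** contact came with the bar's underside at z = 0.030, the height of the channel floors.
- **Position:** in the top view, the bar's edges lie at about ±10 mm across both channels and its ends at about -100.5 and +99 mm. It is centred to about 1 mm, with the graduations up.
- **Other things:** none of the bystanders looks moved in the last pictures. The gripper is clear of everything.

**Checks that failed:** two colour-mask outlines of the bar in the rest, by a box fit, picked up the cheeks and the bench and could not be used. I relied on the brightness profile instead. The side camera cannot see the rest, because the lamp and the gripper hide it, so the final placing rests on the top view and the contact height.

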